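# Shut three push valves of a gas manifold in order

## Robot

A 7-joint arm with a two-finger parallel gripper is mounted at the origin on a cart in front of the work surface, level with it; the furniture and walls round the work are solid. World frame = base frame: x ahead of the robot, y to its left, z up, the work surface at z = 0. Lengths are in m, angles in rad, forces in N, time in s.
With the tool pointing down it reaches from about 0.425 to 0.875 m from the base axis. Payload 8.4 kg.
Tool frame: the origin (TCP) lies midway between the tips of the shut fingers; the grasp point (between the pads) lies 19 mm behind it (tcp_to_grasp is the z of the grasp point in the tool frame, in m); z points along the fingers, y is the line along which they close (so a half turn about z gives the same grasp; the last joint's range is limited). The gripper opens to 87 mm and grips with 3 to 60 N. Pads are 19 mm wide; open, the fingers measure 117 mm over their backs; the gripper's body (75 mm by 190 mm) begins 51 mm behind the grasp point.
Start: joints at [1.231, 0.333, 0.04, 1.465, -0.013, 1.343, -0.059], TCP at [0.155, -0.631, 0.223] pointing down, gripper open.
Joint ranges: [-2.58, 2.58], [-0.38, 2.09], [-1.3, 1.39], [0.25, 2.4], [-1.5, 4.64], [0.08, 2.09], [-2.65, 2.65]. Speed limits (rad/s): [2.22, 2.22, 2.79, 2.79, 3.14, 3.14, 3.14].

## Interface

Orientations are given as a unit quaternion [x, y, z, w].
In Python, from plant import * gives the robot as it stands. Calls block until the motion is done:
- movep(position, orientation): joint-space move of the TCP to a pose.
- movel(position, rot=None, velocity=0.15, guard=None): straight line of the TCP; rot=None keeps the orientation; velocity is the mean speed in m/s. With guard (N) it stops when the force on the tool has changed by that much, and returns True; else False.
- set_joints(angles): joint-space move.
- gripper_to(opening, grasp_force=None): finger opening in m; grasp_force is the grip in N (None keeps the last); returns when the fingers have stopped.
- sleep(seconds).
- inverse_kinematics(position, orientation): joint angles nearest the present ones, or None.
- get_image(name): name is "scene" or "top" or "wrist"; returns the picture (384x512x3 uint8, blue, green, red); there is no depth.
- get_calibration(name): a dict with "intrinsics" (3x3 intrinsics, pixels), "rvec" (rotation vector, rad) and "tvec" (3), from world to camera coordinates, as OpenCV has them. Camera axes: x right, y down, z forward; pixel columns grow to the right and rows downward; lengths in m; the calibration is good to about 2 mm. A picture is of the moment at which its call begins: read the wrist's pose just before it. get_calibration takes no time and is no camera call; for the wrist camera it gives the pose at the moment of the call.
A pose or a line that the arm cannot do raises PlanningError and nothing moves.
- hand_in(): hands the job in; it is judged then, once.
Readings, each from a call of its own:
- get_clock(): time.
- get_joint_pos(): joint angles.
- get_joint_velocities(): joint speeds.
- get_effort(): joint torques, N m.
- get_ee_pos(): TCP position.
- get_ee_rot(): TCP orientation.
- get_contact_force(): force on the tool from outside, world axes, zero at the start.
- get_torque(): the same for the moment, N m.
- get_width(): finger opening in m.
- get_grip_force(): force on a finger pad.
Only numpy, scipy, OpenCV 4.12 (cv2) and the standard library are available. Lean on these libraries where they do the work, as an engineer would, in place of code of your own. Each camera call takes 0.05 s, during which the arm holds its last target. There are 200 camera calls.

## Task

Shut down the gas manifold by pressing its black push knobs with a fingertip, lightly, one after the other and each all the way down: first the wide domed knob, then the square one, last the narrow round one. They stay down when pressed; leave the long bar-shaped knob up, never pull or lift any knob, and do not lean hard on them. Leave everything else on the bench where it stands.

Things in the scene. Friction and masses are not known exactly. Their poses are not given: they have to be found in the camera images.
- manifold: grey metal rail of the gas manifold, 70 x 340 x 14 mm, fixed to the worktop; origin at the centre of its underside, its y axis along its length, z up. On it stand four grey valve blocks, 50 x 50 x 44 mm, in a row at 80 mm spacing (centres 40 and 120 mm to either side of the rail's centre), in any order, each with a 12 mm wide hose barb sticking out 23 mm behind it and one black knob on top, 20 mm tall.
- dome_top (a point): centre of the top face of the wide round mushroom knob with a domed top, 42 mm across; about 0.106 m above the worktop while up, the point moves down with the knob
- knob_dome (a joint): how far the knob of dome_top is pushed in (m): 0 to 0.003 at the start, 0.012 at its end stop, below 0 if pulled up (as far as -0.008). It slides straight down against about 4 N of friction and stays where it is left (no spring); the end stop is sprung: beyond it the knob with its sleeve yields up to 10 mm further at 6 N plus 1.5 N per mm and comes back up to the stop when let go (this does not count in the value)
- square_top (a point): centre of the top face of the square knob, 34 x 34 mm, flat top; about 0.106 m above the worktop while up, the point moves down with the knob
- knob_square (a joint): how far the knob of square_top is pushed in (m): 0 to 0.003 at the start, 0.012 at its end stop, below 0 if pulled up (as far as -0.008). It slides straight down against about 4 N of friction and stays where it is left (no spring); the end stop is sprung: beyond it the knob with its sleeve yields up to 10 mm further at 6 N plus 1.5 N per mm and comes back up to the stop when let go (this does not count in the value)
- narrow_top (a point): centre of the top face of the narrow round knob, a plain upright cylinder 18 mm across, flat top; about 0.106 m above the worktop while up, the point moves down with the knob
- knob_narrow (a joint): how far the knob of narrow_top is pushed in (m): 0 to 0.003 at the start, 0.012 at its end stop, below 0 if pulled up (as far as -0.008). It slides straight down against about 4 N of friction and stays where it is left (no spring); the end stop is sprung: beyond it the knob with its sleeve yields up to 10 mm further at 6 N plus 1.5 N per mm and comes back up to the stop when let go (this does not count in the value)
- bar_top (a point): centre of the top face of the long thin bar-shaped knob, 48 x 13 mm; it must stay up; about 0.106 m above the worktop while up, the point moves down with the knob
- knob_bar (a joint): how far the knob of bar_top is pushed in (m): 0 to 0.003 at the start, 0.012 at its end stop, below 0 if pulled up (as far as -0.008). It slides straight down against about 4 N of friction and stays where it is left (no spring); the end stop is sprung: beyond it the knob with its sleeve yields up to 10 mm further at 6 N plus 1.5 N per mm and comes back up to the stop when let go (this does not count in the value)
- stopper_2: bystander, loose, leave alone: black rubber stopper, 35 mm wide, 30 mm tall, in front of the manifold; origin at the centre of its underside
- teat: bystander, loose, leave alone: red rubber teat, 26 mm wide, 52 mm tall, in front of the manifold; origin at the centre of its underside
- reagent_2: bystander, loose, leave alone: small stoppered glass bottle, 46 mm wide, 89 mm tall, behind the manifold; origin at the centre of its underside
- beaker_100: bystander, loose, leave alone: small glass beaker, 61 mm wide, 69 mm tall, behind the manifold; origin at the centre of its underside
- tape_roll: bystander, loose, leave alone: roll of tape lying flat, 72 mm wide, 18 mm tall, in front of the manifold; origin at the centre of its underside
- red_cap_jar: bystander, loose, leave alone: white jar with a screw lid, 63 mm wide, 98 mm tall, at the back; origin at the centre of its underside
- wash_bottle: bystander, loose, leave alone: squeeze wash bottle with a bent spout, 72 x 112 x 219 mm, at the back right; origin at the centre of its underside

How it is judged:
On the way, in this order (a step that is already met when the one before it is completed fails the run):
1. the dome knob is pushed down (value of joint knob_dome above 0.01 m), for 0.1 s.
2. the square knob is pushed down (value of joint knob_square above 0.01 m), for 0.1 s.
3. the narrow knob is pushed down (value of joint knob_narrow above 0.01 m), for 0.1 s.
At the end, for the whole second after the job is handed in: the domed, square and narrow knobs are each at least 10 mm down (of about 12 mm), the bar knob less than 5 mm down, and every loose bystander within 20 mm of its starting place (value of joint each of knob_dome, knob_square, knob_narrow above 0.01 m and value of joint knob_bar below 0.005 m and not (distance of any of stopper_2, teat, reagent_2, beaker_100, tape_roll, red_cap_jar, wash_bottle from where it was at the start of the episode above 0.02 m)); the robot touches nothing.
It fails at once if a knob is pushed (past 6 mm) before the one ahead of it in the order is down ((value of joint knob_square above 0.006 m and value of joint knob_dome below 0.0095 m) or (value of joint knob_narrow above 0.006 m and value of joint knob_square below 0.0095 m)).
It fails at once if the bar-shaped knob is pushed past 5 mm (value of joint knob_bar above 0.005 m).
It fails at once if a knob is pulled up by more than 3 mm above its zero (value of joint any of knob_dome, knob_square, knob_narrow, knob_bar below -0.003 m).
It fails at once if a knob is pressed hard (over 25 N) (contact force between any of the arm, the fingers and knob_dome above 25 N or contact force between any of the arm, the fingers and knob_square above 25 N or contact force between any of the arm, the fingers and knob_narrow above 25 N or contact force between any of the arm, the fingers and knob_bar above 25 N).
It fails at once if a bystander is moved or lifted by more than 20 mm (distance of any of stopper_2, teat, reagent_2, beaker_100, tape_roll, red_cap_jar, wash_bottle from where it was at the start of the episode above 0.02 m).
It also fails if it takes over 48 s, if anything falls off the work surface, if the arm or the gripper's body presses on something with over 40 N, if the wrist force passes 120 N, or if a joint passes its speed limit or range.

## Working session

There is one attempt and no reset: what is moved stays moved. The work goes in short steps, each a Python script; the robot and the scene stay as the last script left them, time stands still between calls to the robot, and variables do not carry over. Pictures are saved under pics/ and viewed, at most 10 in all, crops included, and the job is handed in when it is done.

```bash
mkdir -p pics
python3 - <<'E'
from plant import *
import cv2
for n in("scene","top"):
    cv2.imwrite(f"pics/{n}0.png",get_image(n)); c=get_calibration(n); print(n,c)
print(get_clock(),get_ee_rot(),get_width())
E
```

```text
scene {'intrinsics': array([[391.60525311,   0.        , 255.56795206],
       [  0.        , 391.60525311, 195.70259193],
       [  0.        ,   0.        ,   1.        ]]), 'rvec': array([ 1.10044503, -2.40228692,  1.00284017]), 'tvec': array([0.43294544, 0.37856405, 0.61277788])}
top {'intrinsics': array([[351.62804391,   0.        , 255.85588205],
       [  0.        , 351.62804391, 191.66380896],
       [  0.        ,   0.        ,   1.        ]]), 'rvec': array([ 1.97393479, -2.2365403 ,  0.26343021]), 'tvec': array([0.11864499, 0.60690196, 0.79711857])}
0.1 [ 9.92761356e-01  1.20101419e-01 -1.29924122e-04 -7.22237705e-04] 0.08732021634356958
```

View pics/scene0.png

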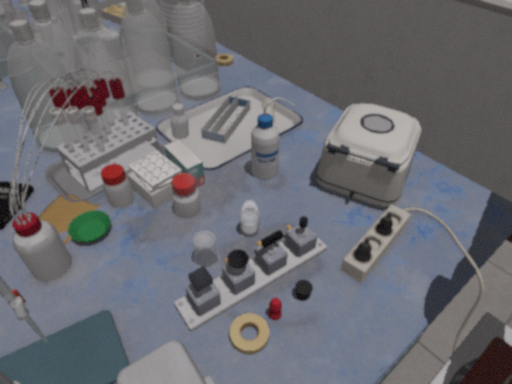

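View pics/top0.png

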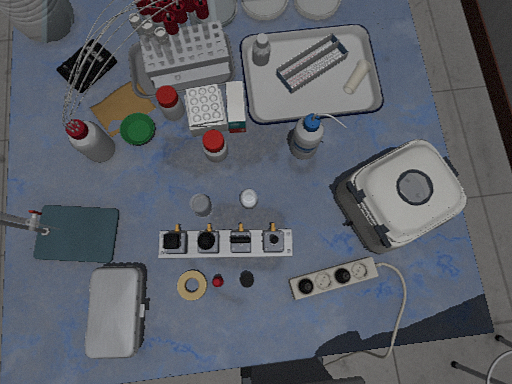

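Row from left to right in both pictures: square (top px ~(173,240)), dome (207,240), bar (240,240) and narrow (273,240). I'll enlarge both views.

Run:
```python
import cv2
a=cv2.imread("pics/scene0.png")[205:325,170:330]; b=cv2.imread("pics/top0.png")[215:265,150:310]
cv2.imwrite("pics/c1.png",cv2.resize(a,None,fx=5,fy=5,interpolation=cv2.INTER_CUBIC))
cv2.imwrite("pics/c2.png",cv2.resize(b,None,fx=5,fy=5,interpolation=cv2.INTER_CUBIC))
```

```text
(no output)
```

View pics/c1.png

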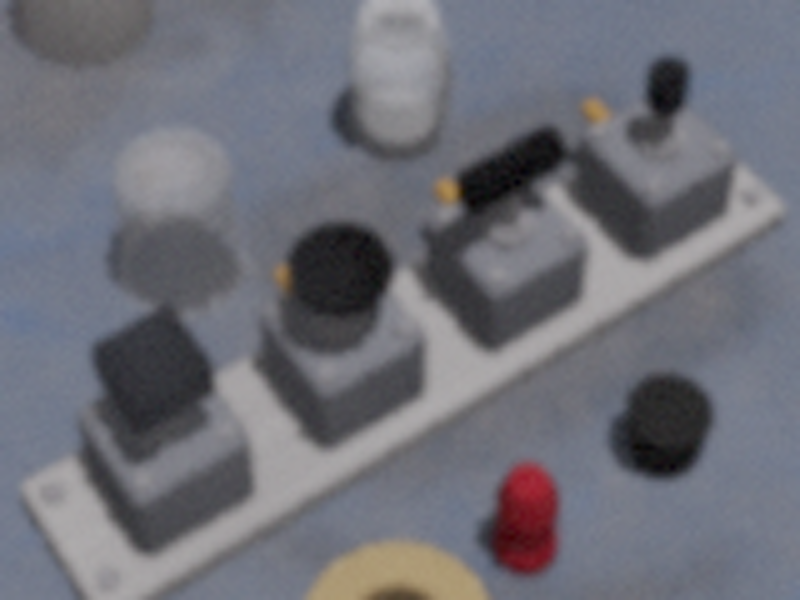

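View pics/c2.png

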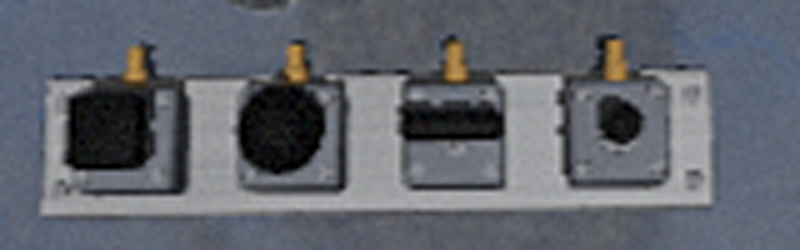

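Scene crop: top-face centres square (155,355), dome (340,260), bar (513,163), narrow (669,76). Top crop: square (108,128), dome (280,127), bar (452,120), narrow (620,118). Now triangulate.

```bash
cat > h.py <<'E'
import numpy as np, cv2
def P(c):
    return np.hstack([cv2.Rodrigues(c["rvec"])[0],np.reshape(c["tvec"],(3,1))])
def norm(c,px): return cv2.undistortPoints(np.float64(px).reshape(-1,1,2),c["intrinsics"],None).reshape(-1,2)
def tri(ca,pa,cb,pb):
    X=cv2.triangulatePoints(P(ca),P(cb),norm(ca,pa).T,norm(cb,pb).T); return (X[:3]/X[3]).T
def onplane(c,px,z):
    R=cv2.Rodrigues(c["rvec"])[0]; o=-R.T@np.ravel(c["tvec"]); d=np.c_[norm(c,px),np.ones(len(px))]@R
    return o+d*((z-o[2])/d[:,2])[:,None]
E
python3 - <<'E'
from plant import *
from h import *
np.set_printoptions(precision=4,suppress=True)
s=np.array([(155,355),(340,260),(513,163),(669,76)])/5+[170-.4,205-.4]
t=np.array([(108,128),(280,127),(452,120),(620,118)])/5+[150-.4,215-.4]
cs,ct=get_calibration("scene"),get_calibration("top")
print(tri(cs,s,ct,t)); print(onplane(ct,t,.105)); print(onplane(cs,s,.105))
# rail corners, z=.014
r=np.array([(45,78),(708,72),(712,204),(42,213)])/5+[149.6,214.6]
print(onplane(ct,r,.014))
o=np.array([(200,200),(249,190)]);print(onplane(ct,o,.08))
E
```

```text
[[0.521  0.2513 0.1006]
 [0.512  0.1733 0.0976]
 [0.5044 0.0935 0.0986]
 [0.495  0.0164 0.1015]]
[[0.5197 0.2497 0.105 ]
 [0.5104 0.1717 0.105 ]
 [0.5038 0.0934 0.105 ]
 [0.4951 0.0169 0.105 ]]
[[0.5192 0.2533 0.105 ]
 [0.5085 0.1772 0.105 ]
 [0.5006 0.0971 0.105 ]
 [0.4927 0.0186 0.105 ]]
[[ 0.5601  0.2998  0.014 ]
 [ 0.521  -0.0373  0.014 ]
 [ 0.4547 -0.0295  0.014 ]
 [ 0.4923  0.3055  0.014 ]]
[[0.6107 0.1793 0.08  ]
 [0.6207 0.0587 0.08  ]]
```

Run:
```python
from plant import *
from h import *
np.set_printoptions(precision=4,suppress=True)
movep([0.12,-0.48,0.32],get_ee_rot()); gripper_to(0.0)
a=-0.115  # rail yaw
q=[np.cos(a/2),np.sin(a/2),0,0]
movep([0.505,0.134,0.29],q)
print(get_joint_pos(),get_ee_pos(),get_clock(),get_width(),get_contact_force())
c=get_calibration("wrist"); im=get_image("wrist"); 
pts=np.array([[.5208,.253,.104],[.5116,.174,.104],[.5024,.094,.104],[.4932,.0146,.104]])
u=cv2.projectPoints(pts,c["rvec"],c["tvec"],c["intrinsics"],None)[0][:,0]; print(u)
for p in u: cv2.drawMarker(im,tuple(int(round(v)) for v in p),(0,255,0),cv2.MARKER_CROSS,12,1)
cv2.imwrite("pics/w1.png",cv2.resize(im,(800,600)))
```

```text
[-0.5654  0.0382  0.231   1.6773 -0.0087  1.4269 -2.0207] [0.5053 0.133  0.2901] 4.95 0.00016270193897726585 [ 0.4033 -0.9871 -0.7589]
[[147.935  164.8043]
 [221.7779 164.781 ]
 [296.5614 164.6521]
 [370.8139 164.5865]]
```

View pics/w1.png

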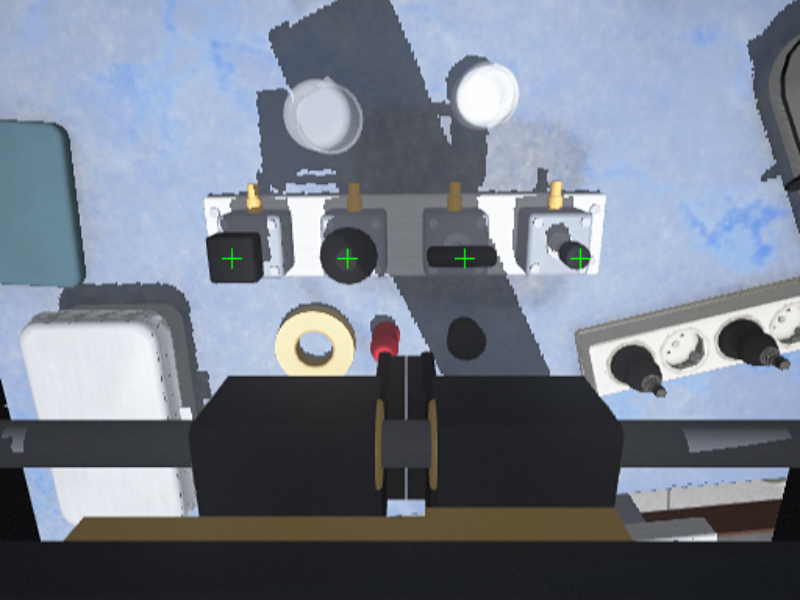

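The crosses sit on the knob tops within ~2 mm (800 px view: square (235,257), dome (348,256), bar (462,257), narrow (578,257)). Next I press the dome and check.

```bash
cat > p.py <<'E'
from plant import *
def press(x,y):
    p=get_ee_pos(); movel([x,y,max(p[2],.15)],velocity=.1); movel([x,y,.118],velocity=.06); sleep(.4)
    g=movel([x,y,.084],velocity=.012,guard=9)
    print("guard",g,get_ee_pos(),get_contact_force(),get_clock())
    sleep(.2); movel([x,y,.15],velocity=.06); print(get_contact_force())
E
python3 - <<'E'
from p import *
press(.5116,.173)
E
```

```text
guard True [0.51171786 0.17300618 0.09190165] [-1.82248222 -0.62680556  9.35586652] 10.925
[0.24804271 0.41795377 0.5295076 ]
```

The dome stopped at 92 mm, about 2 mm into the sprung stop, as expected. The other two follow.

Run:
```python
from p import *
import cv2
press(.5208,.252)
p=get_ee_pos(); movel([p[0],p[1],.17])
press(.4936,.0160)
movel([.4936,.016,.22]); movel([.48,.134,.30]); print(get_clock())
im=get_image("wrist")
s=get_image("scene")[205:325,170:330]
cv2.imwrite("pics/w2.png",im)
cv2.imwrite("pics/s2.png",cv2.resize(s,None,fx=5,fy=5,interpolation=cv2.INTER_CUBIC))
```

```text
guard True [0.52091221 0.25204016 0.09199129] [-2.71576547 -2.10364505  8.62778278] 16.2417
[ 0.02700102  0.42024311 -0.18347531]
guard True [0.49371515 0.01603065 0.09196041] [-2.38438046  0.21455094  9.62020996] 23.7583
[-0.28577856  0.29348494 -0.13910359]
26.8083
```

View pics/s2.png

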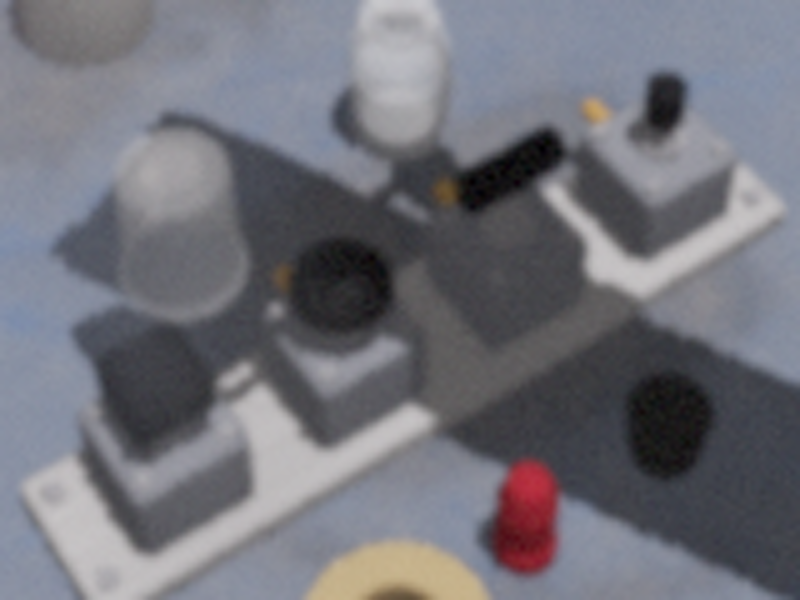

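View pics/w2.png

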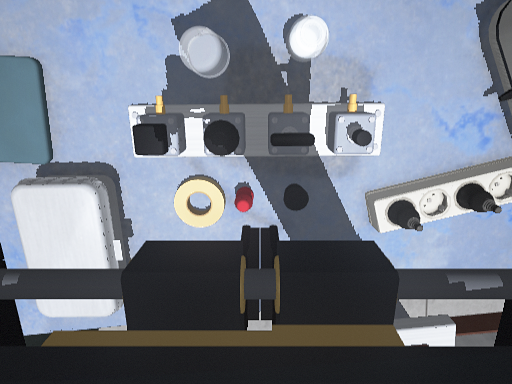

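Dome, square and narrow tops have all dropped ~15–20 crop px (e.g. dome edge 225→240, narrow 58→73). The bar at (513,165) and the bystanders are unmoved.

```bash
python3 -c "
from plant import *
print(hand_in())"
```

```text
the job is handed in; nothing more can be done
None
```

I pressed the dome, square and narrow knobs down to their stops in that order, with about 10 N on the tool at each stop, and handed the job in at about 27 s; the closing pictures show the bar knob still up and the bystanders unmoved, but the hand-in returned no verdict.

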